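# Fill the spacer gauge tube up to its line

### The arm

A 7-joint arm with a two-finger parallel gripper is mounted at the origin on the work surface. World frame = base frame: x ahead of the robot, y to its left, z up, the work surface at z = 0. Lengths are in m, angles in rad, forces in N, time in s.
With the tool pointing down it reaches from about 0.35 to 0.9 m from the base axis. Payload 7.2 kg.
Tool frame: the origin (TCP) lies between the finger pads; the fingertips stand 11 mm ahead of it and the grasp point (between the pads) lies 8 mm behind it (tcp_to_tips is the distance from the TCP to the fingertips, in m); z points along the fingers, y is the direction in which the jaws open and shut (so a half turn about z gives the same grasp; the last joint's range is limited). The gripper opens to 88 mm and grips with 3 to 60 N. Pads are 20 mm wide; open, the fingers measure 115 mm over their backs; the gripper's body (75 mm by 178 mm) begins 61 mm behind the grasp point.
Start: joints at [-1.368, 0.411, -0.013, 1.596, 0.006, 1.134, -0.082], TCP at [0.167, 0.602, 0.195] pointing down, gripper open.
Joint ranges: [-2.95, 2.95], [-0.29, 1.99], [-1.47, 1.44], [0.14, 2.54], [-1.03, 4.17], [0.13, 1.85], [-2.86, 2.86]. Speed limits (rad/s): [2.39, 2.39, 3.01, 3.01, 3.14, 3.14, 3.14].

### API

Orientations are given as a unit quaternion [w, x, y, z].
In Python, from workcell import get_state, capture, camera_params, job_done, silhouettes, mark_of, tcp_to_tips gives the robot as it stands. The module is installed in compiled form; this text tells all that it offers.
- The arm moves only by the tool send_rows, never from a script. Its argument "moves" is a list of rows, each an object of numbers: "fingers": the opening in per cent of the stroke, from 0 (shut) to 100 (fully open); "dx", "dy", "dz": the shift along the world's x, y, z in mm; "yaw": the turn about the world's z in rad. A call has 1 to 12 rows; each row shifts and turns the commanded pose from where the row before left it; what a row does not reach is not made up. A row lasts 1/8 s, in which the tool goes at most 62.5 mm and 10.7 degrees, less where a joint would pass 70% of its speed; a pose out of reach is approached as far as the arm can. A call is refused whole if a number of a shift passes 62.5 or a number of a turn 0.188, either way. A call with a gripper value outside its range is refused whole. The fingers move at their own pace and stop on an object; the grip force is fixed at half the most. Time passes only in rows, so rows that do not move let the fingers close. It gives the time, the measured TCP pose, the force and the opening at its end, in the units of the state.
- get_state(): the state, without advancing time (a new reading comes with each control period).
- capture(name): name is "side" or "top"; returns the picture (480x640x3 uint8, red, green, blue); there is no depth.
- camera_params(name): a dict with "fx", "fy", "cx", "cy" (pixels), "distortion" ([k1, k2, p1, p2, k3] as OpenCV has them; the pictures are not rectified), "rvec" (rotation vector, rad) and "tvec" (3), from world to camera coordinates, as OpenCV has them. Camera axes: x right, y down, z forward; pixel columns grow to the right and rows downward; lengths in m; the calibration is good to about 2 mm. A picture is of the moment at which its call begins. camera_params takes no time and is no camera call.
- job_done(): hands the job in, once; it reports no verdict.
Trained networks look in the newest picture that a camera, given by its name, has taken for a name from the list of things; names that differ only in an ending like _2 or _b are one class to them, and where a whole thing is asked for, a point or a joint stands for the part that bears it (a point fixed in the world has none). Each returns a list of dicts, best first, with "p" (0 to 1); they miss things now and then, are a little off and sometimes report something else, mostly with a low value. They report only what shows in the picture. A call takes as long as a camera call. They do not tell look-alikes from the thing itself.
- silhouettes(camera, thing): "region" (480x640 bool, what is visible of it) and "at" ([column, row] as shares, 0 to 1, of the picture: columns of its width, rows of its height, amid what is visible of it).
- mark_of(camera, thing): "at" ([column, row] as shares, 0 to 1, of the picture: columns of its width, rows of its height: a listed point, or the origin of a listed thing).
The state is a dict: "t": time; "joints": joint angles; "joint_vel": joint speeds; "effort": joint torques, N m; "tool_pos": TCP position; "ee_rot": TCP orientation; "wrist_force": force on the tool from outside, world axes, zero at the start; "wrist_torque": the same for the moment, N m; "grip_width": finger opening in m.
Only numpy, scipy, OpenCV 4.12 (cv2) and the standard library are available. Lean on these libraries where they do the work, as an engineer would, in place of code of your own. Each camera call takes 0.05 s, during which the arm holds its last target.

### The job

The clear gauge tube on the packing desk measures out one order of steel spacer discs, and one disc is already in it. Pick spacers of the same diameter and thickness as that one from the desk and stack them flat in the tube, until the top of the stack is level with the black line round the tube and no higher.

Things in the scene. Friction and masses are not known exactly. Their poses are not given: they have to be found in the camera images.
- gauge_floor (a point): centre of the inner floor of the fixed, upright clear tube, 8 mm above the desk; z up. Inside 68 mm wide, wall 4 mm. Black line round it 72 mm above this point; above that it flares to 80 mm inside (88 outside) at the rim, 86 mm above this point. One disc (54 mm wide, 24 thick) lies inside, its top 48 mm below the line: two more like it fill it. A disc let go level in the mouth drops flat.
- spacer_a_center (a point): one of three alike loose steel discs, 54 mm wide, 24 mm thick, 0.15 kg, flat on the desk; same size as the one in the tube. Point: its centre, 12 mm above its underside; z up. Near by are unlisted steel discs: thin (54 mm wide, 10 thick), wide (88 mm, 24 thick) and narrow (32 mm, 24 thick). Gaps between discs are over 30 mm.
- spacer_b_center (a point): another of the three identical steel spacer discs, 54 mm in diameter and 24 mm thick, as spacer_a; this point is its centre, half-way up, 12 mm above its underside.
- spacer_c_center (a point): another of the three identical steel spacer discs, 54 mm in diameter and 24 mm thick, as spacer_a; this point is its centre, half-way up, 12 mm above its underside.
Not all that is in view belongs to the job. Leave any purple look-alike of the part that bears spacer_b_center alone.

How it is judged:
On the way:
1. a first matching spacer lies flat in the tube on the disc that was there (((horizontal distance between spacer_a_center and gauge_floor below 0.014 m and z of spacer_a_center in the frame of gauge_floor between 0.03 and 0.042 m and angle between spacer_a_center's own z axis and vertical below 0.17 rad and linear speed of spacer_a below 0.02 m/s) or (horizontal distance between spacer_b_center and gauge_floor below 0.014 m and z of spacer_b_center in the frame of gauge_floor between 0.03 and 0.042 m and angle between spacer_b_center's own z axis and vertical below 0.17 rad and linear speed of spacer_b below 0.02 m/s) or (horizontal distance between spacer_c_center and gauge_floor below 0.014 m and z of spacer_c_center in the frame of gauge_floor between 0.03 and 0.042 m and angle between spacer_c_center's own z axis and vertical below 0.17 rad and linear speed of spacer_c below 0.02 m/s))), for 0.2 s.
At the end, for the whole second after the job is handed in: Two of the matching spacers lie at rest in the tube on the first disc, level within 10 degrees, within 14 mm of the axis, centres 36 and 60 mm above the tube's floor within 6 mm, so that the top of the stack is at the line; the third is not on top of them (((horizontal distance between spacer_a_center and gauge_floor below 0.014 m and z of spacer_a_center in the frame of gauge_floor between 0.03 and 0.042 m and angle between spacer_a_center's own z axis and vertical below 0.17 rad and linear speed of spacer_a below 0.02 m/s) or (horizontal distance between spacer_b_center and gauge_floor below 0.014 m and z of spacer_b_center in the frame of gauge_floor between 0.03 and 0.042 m and angle between spacer_b_center's own z axis and vertical below 0.17 rad and linear speed of spacer_b below 0.02 m/s) or (horizontal distance between spacer_c_center and gauge_floor below 0.014 m and z of spacer_c_center in the frame of gauge_floor between 0.03 and 0.042 m and angle between spacer_c_center's own z axis and vertical below 0.17 rad and linear speed of spacer_c below 0.02 m/s)) and ((horizontal distance between spacer_a_center and gauge_floor below 0.014 m and z of spacer_a_center in the frame of gauge_floor between 0.054 and 0.066 m and angle between spacer_a_center's own z axis and vertical below 0.17 rad and linear speed of spacer_a below 0.02 m/s) or (horizontal distance between spacer_b_center and gauge_floor below 0.014 m and z of spacer_b_center in the frame of gauge_floor between 0.054 and 0.066 m and angle between spacer_b_center's own z axis and vertical below 0.17 rad and linear speed of spacer_b below 0.02 m/s) or (horizontal distance between spacer_c_center and gauge_floor below 0.014 m and z of spacer_c_center in the frame of gauge_floor between 0.054 and 0.066 m and angle between spacer_c_center's own z axis and vertical below 0.17 rad and linear speed of spacer_c below 0.02 m/s)) and not ((horizontal distance between spacer_a_center and gauge_floor below 0.06 m and z of spacer_a_center in the frame of gauge_floor above 0.07 m) or (horizontal distance between spacer_b_center and gauge_floor below 0.06 m and z of spacer_b_center in the frame of gauge_floor above 0.07 m) or (horizontal distance between spacer_c_center and gauge_floor below 0.06 m and z of spacer_c_center in the frame of gauge_floor above 0.07 m))); the robot touches nothing.
It also fails if it takes over 54 s, if anything falls off the work surface, if the arm or the gripper's body presses on something with over 40 N, if the wrist force passes 120 N, or if a joint passes its speed limit or range.

## Working session

There is one attempt and no reset: what is moved stays moved. The work goes in short steps, Python scripts to look and compute and a tool call to move; the robot and the scene stay as the last step left them, time stands still between calls to the robot, and variables do not carry over. Pictures are saved under pics/ and viewed, and the job is handed in when it is done.

Besides the shell and the picture viewer there is one more tool, called after ">>>" in YAML: its name, and indented under it one key for each argument. send_rows: Moves the arm, as the interface text tells. Its arguments: {"type":"object","properties":{"moves":{"type":"array"}},"required":["moves"]}

```bash
mkdir -p pics; python3 - <<'E'
from workcell import *
import cv2
s=get_state();print(s['t'],s['tool_pos'],s['ee_rot'],s['grip_width'])
for n in('side','top'):
    im=capture(n);cv2.imwrite(f'pics/{n}0.png',im[:,:,::-1])
    c=camera_params(n);print(n,c)
    for th in('spacer_a_center','gauge_floor'):
        for r in mark_of(n,th):print(n,th,round(r['p'],2),[round(r['at'][0]*640,1),round(r['at'][1]*480,1)])
E
```

```text
0.0 [0.16707356 0.60170562 0.19442513] [-6.26631034e-05  1.34978505e-01  9.90848220e-01 -7.77168185e-04] 0.08768193618532495
side {'fx': 569.9786557177137, 'fy': 569.9786557177137, 'cx': 321.8452493697618, 'cy': 242.01441387063264, 'distortion': array([-0.14563178,  0.        ,  0.        ,  0.        ,  0.        ]), 'rvec': array([ 2.19194464, -0.54691505,  0.25687981]), 'tvec': array([-0.5314216 ,  0.1966076 ,  0.86038924])}
side spacer_a_center 0.94 [329.7, 265.8]
side gauge_floor 0.87 [224.0, 185.1]
top {'fx': 488.20923026599456, 'fy': 488.20923026599456, 'cx': 309.2332184523645, 'cy': 234.86469355374314, 'distortion': array([-0.00158047,  0.        ,  0.        ,  0.        ,  0.        ]), 'rvec': array([ 2.11903691, -2.12947934,  0.19199957]), 'tvec': array([-0.00360356,  0.58347825,  1.03829608])}
top spacer_a_center 0.67 [326.6, 237.2]
top gauge_floor 0.69 [176.3, 260.7]
top gauge_floor 0.49 [452.5, 282.9]
```

View pics/side0.png

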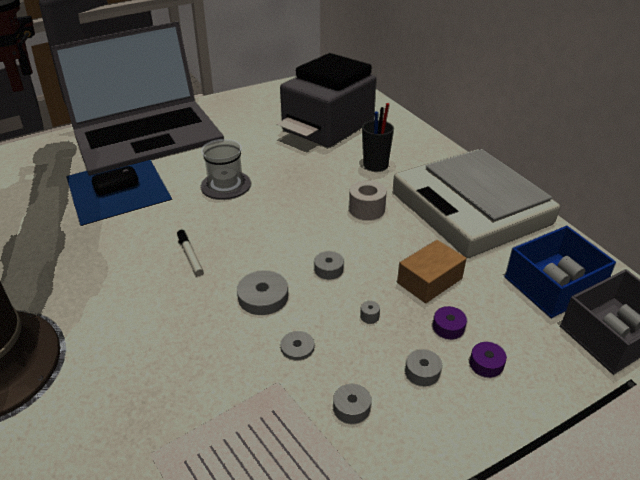

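View pics/top0.png

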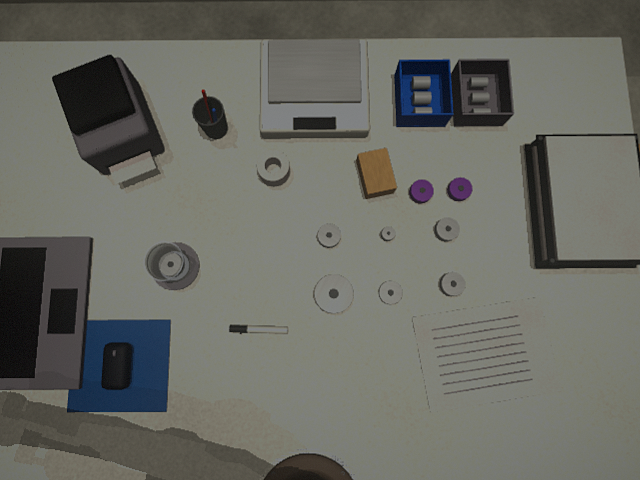

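The top view shows these candidates:
- **Plain, 54 mm:** (329,236), (447,230) and (453,284).
- **Thin:** (390,293).
- **Wide:** (333,294).
- **Narrow:** (388,234).
- **Purple look-alikes:** (421,191) and (460,189).

The tape ring at (274,168) is clutter, and the tube is at (172,265). I'll measure both views and make a close crop.

```bash
cat > h.py <<'E'
from workcell import *
import cv2,numpy as np
def cam(n):
    c=camera_params(n);K=np.array([[c['fx'],0,c['cx']],[0,c['fy'],c['cy']],[0,0,1.]])
    return K,np.array(c['distortion']),np.array(c['rvec']),np.array(c['tvec'])
def back(n,uv,z):
    K,D,r,t=cam(n);R=cv2.Rodrigues(r)[0]
    p=cv2.undistortPoints(np.array([[uv]],float),K,D)[0,0]
    d=R.T@np.array([p[0],p[1],1]);o=-R.T@t
    return o+d*(z-o[2])/d[2]
def proj(n,P):
    K,D,r,t=cam(n);return cv2.projectPoints(np.array(P,float).reshape(-1,3),r,t,K,D)[0][:,0]
def circ(c,rad,m=72):
    a=np.linspace(0,2*np.pi,m);return np.c_[c[0]+rad*np.cos(a),c[1]+rad*np.sin(a),np.full(m,c[2])]
E
python3 - <<'E'
from h import *
for n in('side','top'):
    im=capture(n)
    for r in silhouettes(n,'spacer_a_center'):
        m=r['region'];a=np.array(r['at'])*[640,480];print(n,'sil',round(r['p'],2),a.round(1),m.sum(),im[m].mean(0).round(),back(n,a,.014)[:2].round(4))
    for r in mark_of(n,'spacer_a_center'):
        a=np.array(r['at'])*[640,480];print(n,'mark',round(r['p'],2),a.round(1),back(n,a,.012)[:2].round(4))
    for r in mark_of(n,'gauge_floor'):
        a=np.array(r['at'])*[640,480];print(n,'g',round(r['p'],2),a.round(1),back(n,a,.008)[:2].round(4))
im=capture('side');cv2.imwrite('pics/crop_s.png',cv2.resize(im[230:440,220:520],None,fx=2.6,fy=2.6,interpolation=3)[:,:,::-1])
im=capture('top');cv2.imwrite('pics/crop_t.png',cv2.resize(im[225:305,130:210],None,fx=7,fy=7,interpolation=3)[:,:,::-1])
for n,pts in(('top',[(329,235),(447,229.5),(453,284)]),('side',[(329,260),(424,361),(352,397)])):
    for p in pts: print(n,p,back(n,p,.024)[:2].round(4))
E
```

```text
side sil 0.77 [327.6 263.1] 699 [85. 84. 79.] [ 0.588  -0.0477]
side mark 0.72 [329.6 262.4] [ 0.5932 -0.0457]
side g 0.56 [224.6 184.4] [0.5169 0.2986]
top sil 0.77 [329.2 232.6] 465 [118. 117. 111.] [ 0.5959 -0.0528]
top mark 0.61 [328.3 234.5] [ 0.5918 -0.0507]
top g 0.96 [174.5 264. ] [0.5251 0.3049]
top (329, 235) [ 0.5884 -0.0518]
top (447, 229.5) [ 0.5998 -0.3234]
top (453, 284) [ 0.4746 -0.3299]
side (329, 260) [ 0.5887 -0.0516]
side (424, 361) [ 0.603  -0.3229]
side (352, 397) [ 0.4759 -0.3276]
```

View pics/crop_s.png

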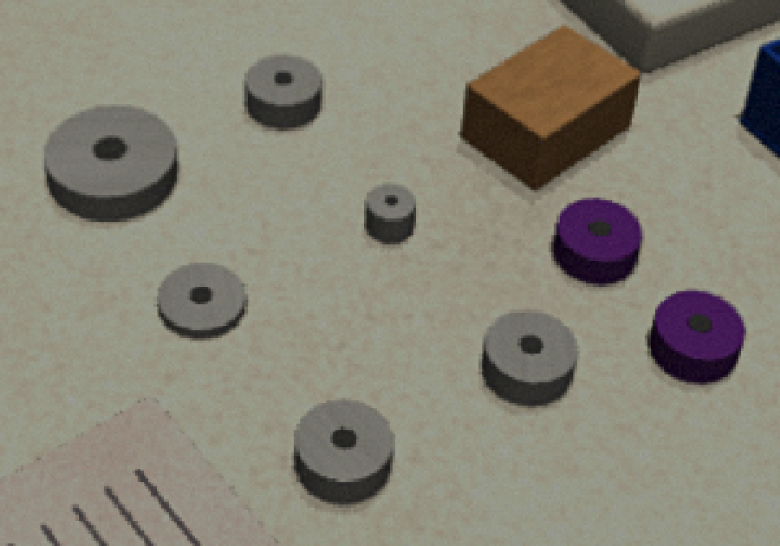

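View pics/crop_t.png

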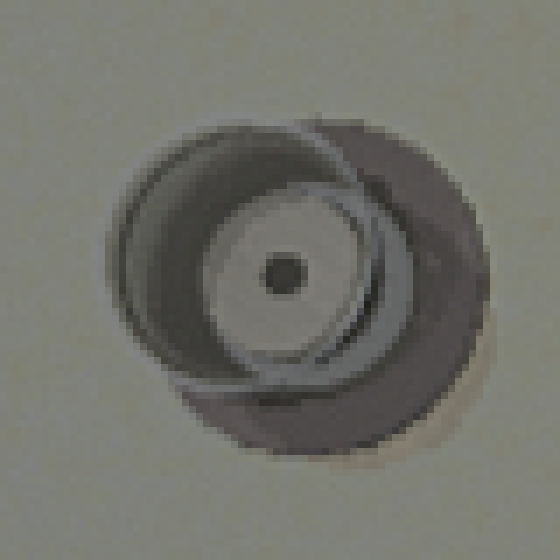

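The side crop confirms three grey discs of matching width and thickness. The top-hole pixels agree between the two views to within 4 mm. Next I'll fit the tube and disc outlines by overlay.

```bash
cat > ov.py <<'E'
from h import *
import sys
g=(float(sys.argv[1]),float(sys.argv[2]))
out=[]
for n,(x0,y0) in(('top',(130,220)),('side',(180,125))):
    im=capture(n);c=cv2.resize(im[y0:y0+90,x0:x0+90],None,fx=6,fy=6,interpolation=3)[:,:,::-1].copy()
    for z,r,col in((.094,.044,(0,0,255)),(.08,.038,(0,255,0)),(.0,.06,(255,0,0))):
        p=(proj(n,circ((*g,z),r))-[x0,y0]+.5)*6
        cv2.polylines(c,[p.astype(int)],True,col,1)
    out.append(c[:, :400] if 0 else c)
cv2.imwrite(sys.argv[3],cv2.resize(np.hstack(out),(800,400)))
E
python3 - <<'E'
from h import *
for n,p in(('top',(170.4,264.7)),):print(back(n,p,.032))   # hole of disc in tube
print('rim top',back('top',(130+245/7,225+258/7),.094))
for n in('top','side'):print(n,proj(n,[[.517,.305,.094],[.517,.305,.032],[.517,.305,0]]))
E
python3 ov.py .517 .305 pics/ov1.png
```

```text
[0.52056007 0.30739718 0.032     ]
rim top [0.51902491 0.30130216 0.094     ]
top [[163.22056267 262.80919349]
 [171.3869525  266.26340864]
 [175.25817503 267.90082353]]
side [[219.35040589 148.93707772]
 [222.46339849 173.77007063]
 [224.02126654 186.04006291]]
```

View pics/ov1.png

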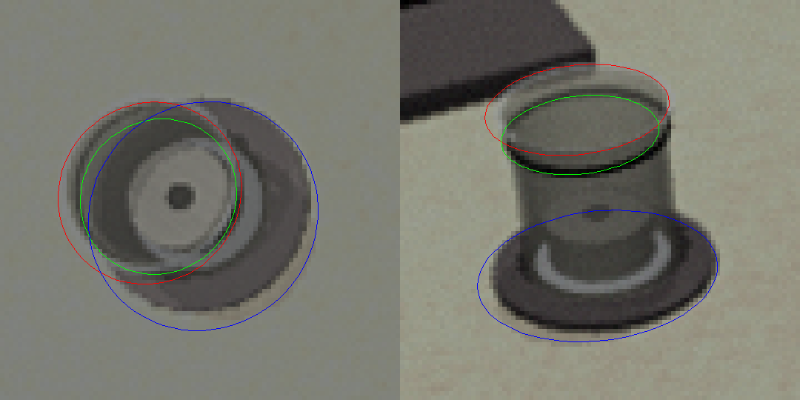

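```bash
sed -i 's/(.0,.06,/(.006,.055,/; s/(.08,.038/(.08,.036/;s/(.094,.044/(.094,.0425/' ov.py; python3 ov.py .5195 .303 pics/ov2.png
```

```text
(no output)
```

View pics/ov2.png

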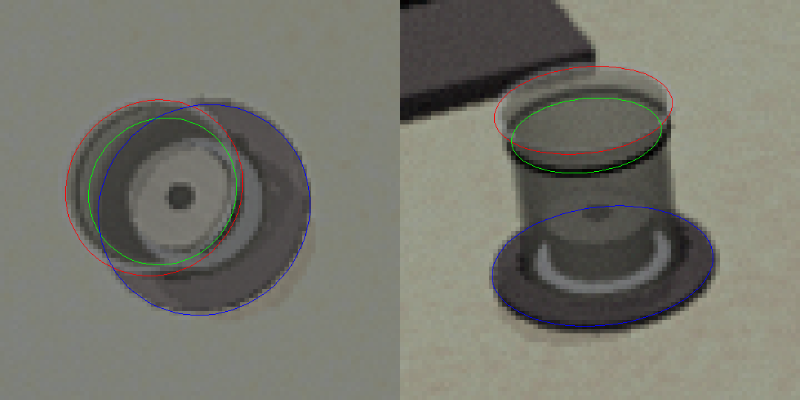

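Tube axis is at about (0.520, 0.303). The discs are a (0.5885, -0.0517), b (0.601, -0.323) and c (0.475, -0.329), which is consistent with their sizes. I'll lift clear of the laptop and head for disc a.

>>> send_rows:
  moves:
    - {"dz": 30, "fingers": 85}
    - {"dz": 50}
    - {"dz": 40, "dy": -15}
    - {"dx": 10, "dy": -30}
    - {"dx": 26, "dy": -41}
    - {"dx": 26, "dy": -41}
    - {"dx": 26, "dy": -41}
    - {"dx": 26, "dy": -41}
    - {"dx": 26, "dy": -41}
    - {"dx": 26, "dy": -41}
    - {"dx": 26, "dy": -41}
    - {"dx": 26, "dy": -41}

```text
invalid input
```

>>> send_rows:
  moves:
    - {"dx": 26, "dy": -41, "dz": -10}
    - {"dx": 26, "dy": -41, "dz": -20}
    - {"dx": 26, "dy": -41, "dz": -30}
    - {"dx": 26, "dy": -41, "dz": -30}
    - {"dx": 26, "dy": -41, "dz": -30}
    - {"dx": 26, "dy": -41, "dz": -30}
    - {"dx": 26, "dy": -41, "dz": -20}
    - {}
    - {}

```text
invalid input
```

>>> send_rows:
  moves:
    - {"dx": 0, "dy": 0, "dz": 30, "yaw": 0, "fingers": 85}
    - {"dx": 0, "dy": 0, "dz": 50, "yaw": 0, "fingers": 85}
    - {"dx": 0, "dz": 40, "dy": -15, "yaw": 0, "fingers": 85}

```text
t: 1.38
tool_pos: [0.1669, 0.5877, 0.3168]
ee_rot: [-0.0, 0.135, 0.991, 0.0]
wrist_force: [0.2, 0.2, 0.1]
grip_width: 0.0745
```

>>> send_rows:
  moves:
    - {"dx": 10, "dy": -30, "dz": 0, "yaw": 0, "fingers": 85}
    - {"dx": 26, "dy": -41, "dz": 0, "yaw": 0, "fingers": 85}
    - {"dx": 26, "dy": -41, "dz": 0, "yaw": 0, "fingers": 85}
    - {"dx": 26, "dy": -41, "dz": 0, "yaw": 0, "fingers": 85}
    - {"dx": 26, "dy": -41, "dz": 0, "yaw": 0, "fingers": 85}
    - {"dx": 26, "dy": -41, "dz": 0, "yaw": 0, "fingers": 85}
    - {"dx": 26, "dy": -41, "dz": 0, "yaw": 0, "fingers": 85}
    - {"dx": 26, "dy": -41, "dz": 0, "yaw": 0, "fingers": 85}
    - {"dx": 26, "dy": -41, "dz": 0, "yaw": 0, "fingers": 85}
    - {"dx": 26, "dy": -41, "dz": -20, "yaw": 0, "fingers": 85}
    - {"dx": 26, "dy": -41, "dz": -30, "yaw": 0, "fingers": 85}
    - {"dx": 26, "dy": -41, "dz": -30, "yaw": 0, "fingers": 85}

```text
t: 2.88
tool_pos: [0.464, 0.1049, 0.2349]
ee_rot: [0.001, 0.135, 0.991, 0.001]
wrist_force: [0.6, 0.7, -0.1]
grip_width: 0.0748
```

>>> send_rows:
  moves:
    - {"dx": 30, "dy": -40, "dz": -30, "yaw": 0, "fingers": 85}
    - {"dx": 30, "dy": -40, "dz": -30, "yaw": 0, "fingers": 85}
    - {"dx": 30, "dy": -40, "dz": -30, "yaw": 0, "fingers": 85}
    - {"dx": 20, "dy": -25, "dz": -25, "yaw": 0, "fingers": 85}
    - {"dx": 15, "dy": -12, "dz": 0, "yaw": 0, "fingers": 85}
    - {"dx": 0, "dy": 0, "dz": -40, "yaw": 0, "fingers": 85}
    - {"dx": 0, "dy": 0, "dz": 0, "yaw": 0, "fingers": 85}
    - {"dx": 0, "dy": 0, "dz": 0, "yaw": 0, "fingers": 85}

```text
t: 3.88
tool_pos: [0.5885, -0.0507, 0.0812]
ee_rot: [0.0, 0.135, 0.991, 0.0]
wrist_force: [0.6, -0.3, 0.4]
grip_width: 0.0743
```

```bash
python3 - <<'E'
from h import *
print(get_state()['tool_pos'])
cv2.imwrite('pics/s2.png',capture('side')[:,:,::-1])
E
```

```text
[ 0.58851002 -0.0507253   0.08118416]
```

View pics/s2.png

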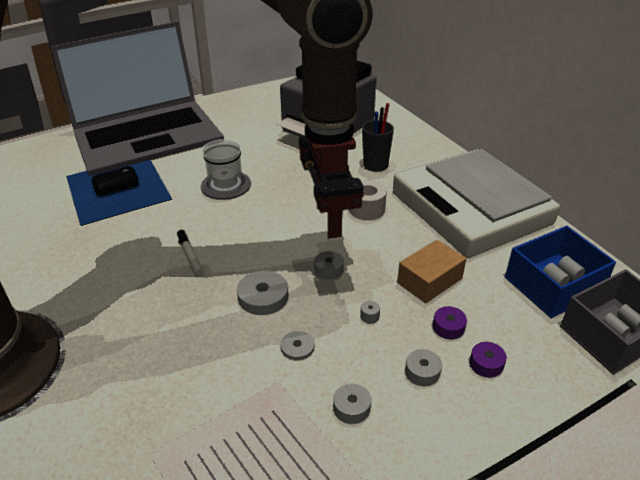

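The gripper is over disc a, with a finger at (335,225) and the disc at (329,263). I'll descend so the tips are about 12 mm above the desk, then close.

>>> send_rows:
  moves:
    - {"dx": 0, "dy": 0, "dz": -30, "yaw": 0, "fingers": 85}
    - {"dx": 0, "dy": 0, "dz": -20, "yaw": 0, "fingers": 85}
    - {"dx": 0, "dy": 0, "dz": -8, "yaw": 0, "fingers": 85}
    - {"dx": 0, "dy": 0, "dz": 0, "yaw": 0, "fingers": 85}
    - {"dx": 0, "dy": 0, "dz": 0, "yaw": 0, "fingers": 40}
    - {"dx": 0, "dy": 0, "dz": 0, "yaw": 0, "fingers": 40}
    - {"dx": 0, "dy": 0, "dz": 0, "yaw": 0, "fingers": 40}
    - {"dx": 0, "dy": 0, "dz": 0, "yaw": 0, "fingers": 40}

```text
t: 4.92
tool_pos: [0.5883, -0.0507, 0.0224]
ee_rot: [0.0, 0.135, 0.991, 0.0]
wrist_force: [-0.4, -0.1, 0.5]
grip_width: 0.0384
```

```bash
python3 - <<'E'
from h import *
print(get_state()['grip_width'],tcp_to_tips if not callable(tcp_to_tips) else tcp_to_tips())
im=capture('side');t=capture('top')
a=cv2.resize(im[170:310,260:400],(400,400),interpolation=3);b=cv2.resize(t[170:310,260:400],(400,400),interpolation=3)
cv2.imwrite('pics/s3.png',np.hstack([a,b])[:,:,::-1])
E
```

```text
0.038439594508502005 0.011
```

View pics/s3.png

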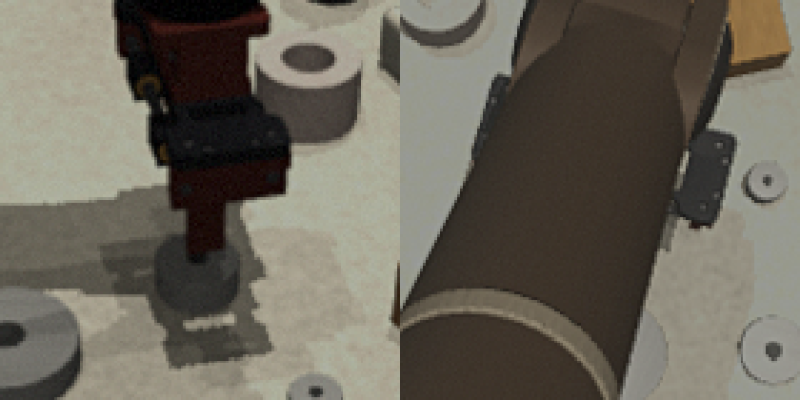

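```bash
python3 - <<'E'
from h import *
s=get_state();p=s['tool_pos']
K,D,r,t=cam('side');R=cv2.Rodrigues(r)[0];print('cam',-R.T@t, s['effort'],s['wrist_force'])
K,D,r2,t2=cam('top');R2=cv2.Rodrigues(r2)[0];print('cam',-R2.T@t2)
y=np.array([.267,.964,0]);tip=p-[0,0,.011]
pts=[p,tip,tip+y*.019,tip-y*.019,tip+y*.033,tip-y*.033,p+[0,0,.072]]
print(proj('side',pts).round(1))
im=capture('side');c=cv2.resize(im[190:290,280:380],None,fx=6,fy=6,interpolation=3)
c=np.clip(c.astype(float)*2,0,255).astype(np.uint8)
for q in proj('side',pts[:6]):cv2.circle(c,tuple(((q-[280,190]+.5)*6).astype(int)),3,(255,0,0),-1)
for z in(0,.024):cv2.polylines(c,[((proj('side',circ((.5885,-.0517,z),.027))-[280,190]+.5)*6).astype(int)],True,(0,255,0),1)
cv2.imwrite('pics/s4.png',c[:,:,::-1])
E
```

```text
cam [ 0.2155557  -0.73468216  0.68928294] [-6.40868617e-03 -5.82710409e+01  8.39242011e+00 -2.10167205e+01
  2.32219335e-02  7.45416409e-02 -6.01125594e-04] [-0.84329998  0.40078383  0.26951142]
cam [ 0.38471398 -0.00899564  1.12713479]
[[328.6 260.6]
 [328.5 265.2]
 [326.2 258.5]
 [330.9 272. ]
 [324.5 253.8]
 [332.7 277.1]
 [328.7 228.7]]
```

View pics/s4.png

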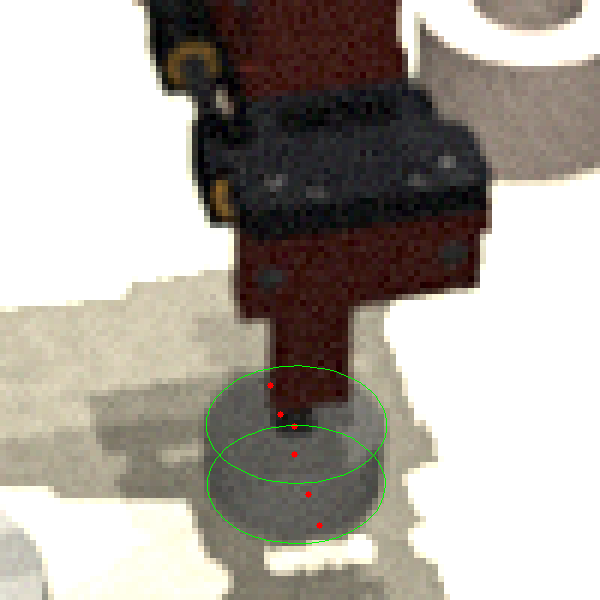

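```bash
python3 - <<'E'
from h import *
for z in(.09,.13,.17):print(z,back('top',(329,221),z).round(3),back('side',(331.7,257),z-.08).round(3))
t=capture('top');c=cv2.resize(t[180:270,270:390],None,fx=6,fy=6,interpolation=3)
c=np.clip(c.astype(float)*2,0,255).astype(np.uint8)
cv2.imwrite('pics/t5.png',c[:,:,::-1])
E
```

```text
0.09 [ 0.607 -0.05   0.09 ] [ 0.605 -0.032  0.01 ]
0.13 [ 0.599 -0.048  0.13 ] [ 0.582 -0.073  0.05 ]
0.17 [ 0.59  -0.046  0.17 ] [ 0.559 -0.115  0.09 ]
```

View pics/t5.png

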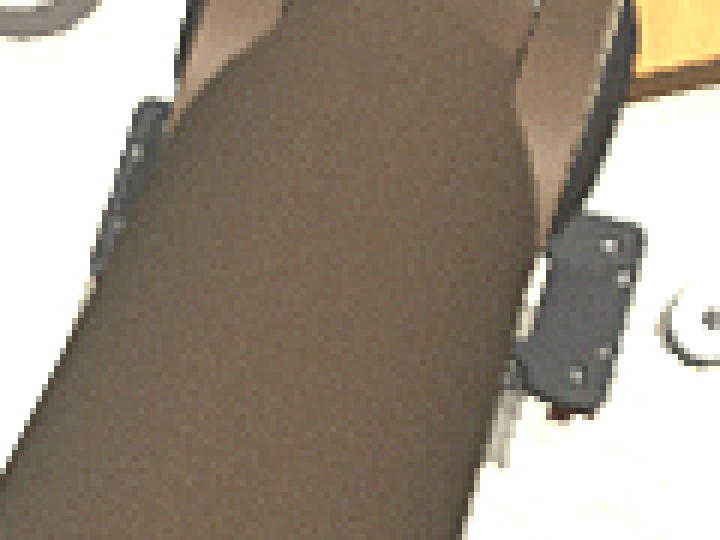

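```bash
python3 - <<'E'
from h import *
for i in range(2):
    s=get_state();print(s['t'],s['grip_width'],s['tool_pos'],s['ee_rot'],s['wrist_force'],s['joints'],s['effort']);capture('side')
im=capture('side');c=cv2.resize(im[120:290,270:400],None,fx=3.5,fy=3.5,interpolation=3)
c=np.clip(c.astype(float)*3,0,255).astype(np.uint8);cv2.imwrite('pics/s6.png',c[:,:,::-1])
E
```

```text
5.125 0.03541679848561544 [ 0.58819617 -0.05078883  0.02226737] [8.43222589e-07 1.34972507e-01 9.90849344e-01 4.41626359e-06] [ 0.19099599 -1.48948273  0.11240702] [-0.32076275  0.58593207  0.44653163  1.86156739 -0.34949903  0.77175054
  1.61433534] [-4.39540672e-03 -5.82460105e+01  8.38833243e+00 -2.10026175e+01
  2.32497841e-02  7.49024539e-02 -3.69495001e-04]
5.175 0.035425986707136765 [ 0.58816649 -0.05073462  0.02220997] [-5.94949560e-05  1.34931014e-01  9.90854993e-01  1.44614361e-05] [-0.00454808 -0.38331599  0.2777822 ] [-0.3207826   0.58602691  0.44647244  1.86156493 -0.34953861  0.77177941
  1.6143777 ] [-2.06062541e-03 -5.82349455e+01  8.38728726e+00 -2.09985352e+01
  2.30688136e-02  7.47849257e-02 -2.21101222e-04]
```

View pics/s6.png

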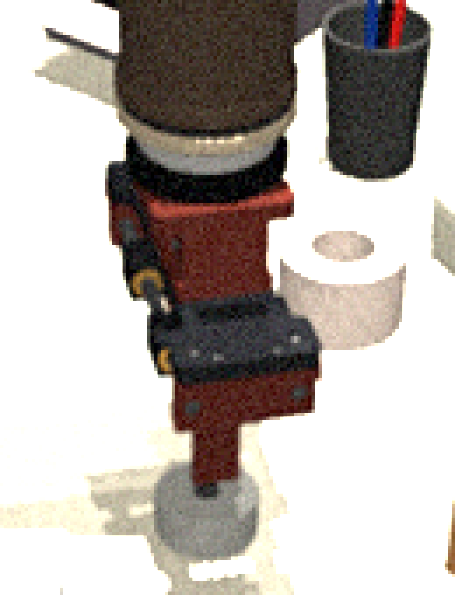

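The fingers closed to 35 mm without gripping, and the picture shows the tips above the disc at about (331,257). The real tips are therefore roughly 35–45 mm higher than the stated frame implies. I'll open, step down and re-measure.

>>> send_rows:
  moves:
    - {"dx": 0, "dy": 0, "dz": 0, "yaw": 0, "fingers": 85}
    - {"dx": 0, "dy": 0, "dz": 0, "yaw": 0, "fingers": 85}
    - {"dx": 0, "dy": 0, "dz": 0, "yaw": 0, "fingers": 85}
    - {"dx": 0, "dy": 0, "dz": 0, "yaw": 0, "fingers": 85}
    - {"dx": 0, "dy": 0, "dz": -8, "yaw": 0, "fingers": 85}
    - {"dx": 0, "dy": 0, "dz": 0, "yaw": 0, "fingers": 85}

```text
t: 6.02
tool_pos: [0.5876, -0.0507, 0.0134]
ee_rot: [-0.001, 0.135, 0.991, -0.0]
wrist_force: [0.8, -0.4, 0.4]
grip_width: 0.0744
```

```bash
cat > lk.py <<'E'
from h import *
import sys
s=get_state();p=s['tool_pos'];print(s['t'],s['grip_width'],p,s['wrist_force'])
im=capture('side');c=cv2.resize(im[190:310,270:390],None,fx=4.5,fy=4.5,interpolation=3)
c=np.clip(c.astype(float)*3,0,255).astype(np.uint8)
y=np.array([.267,.964,0]);w=s['grip_width']/2
for z in(0,.01,.02,.03,.04,.05,.06):
    for q,col in zip(proj('side',[[p[0],p[1],z]-y*w,[p[0],p[1],z]-y*(w+.0135)]),((255,0,0),(0,0,255))):cv2.circle(c,tuple(((q-[270,190]+.5)*4.5).astype(int)),2,col,-1)
cv2.imwrite(sys.argv[1],c[:,:,::-1])
E
python3 lk.py pics/s7.png
```

```text
6.025 0.07435695115557756 [ 0.5875677  -0.05070888  0.01339682] [ 0.77119713 -0.3701585   0.39567048]
```

View pics/s7.png

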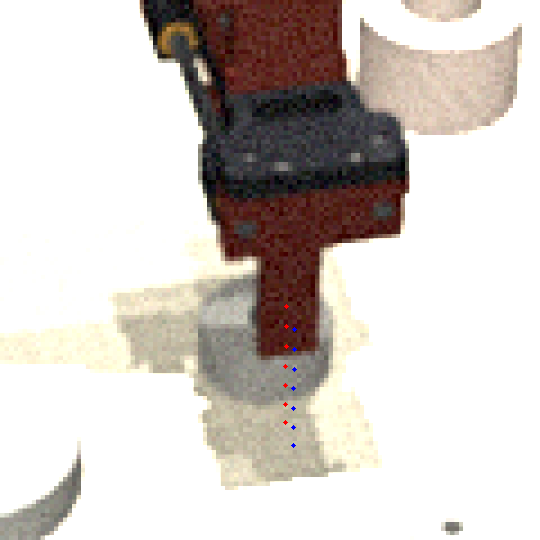

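>>> send_rows:
  moves:
    - {"dx": 0, "dy": 0, "dz": -8, "yaw": 0, "fingers": 85}
    - {"dx": 0, "dy": 0, "dz": -7, "yaw": 0, "fingers": 85}
    - {"dx": 0, "dy": 0, "dz": 0, "yaw": 0, "fingers": 85}

```text
t: 6.45
tool_pos: [0.5876, -0.0508, -0.0016]
ee_rot: [-0.001, 0.135, 0.991, -0.0]
wrist_force: [0.1, -0.1, 0.5]
grip_width: 0.0746
```

```bash
python3 lk.py pics/s8.png
```

```text
6.45 0.07455789134319549 [ 0.58757674 -0.05075821 -0.0015916 ] [ 0.14686584 -0.12254442  0.46001429]
```

View pics/s8.png

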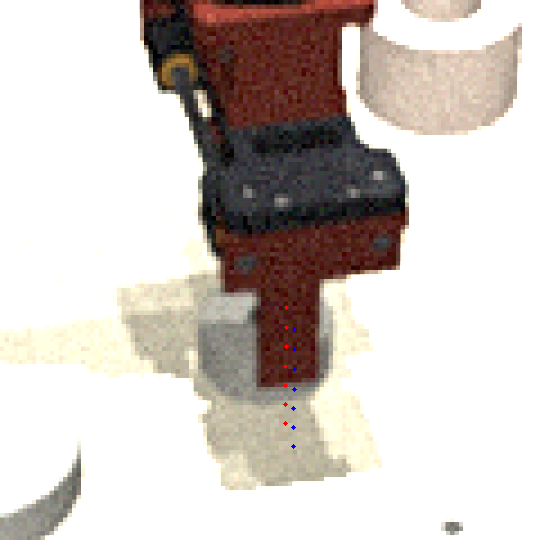

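>>> send_rows:
  moves:
    - {"dx": 0, "dy": 0, "dz": -7, "yaw": 0, "fingers": 85}
    - {"dx": 0, "dy": 0, "dz": -6, "yaw": 0, "fingers": 85}
    - {"dx": 0, "dy": 0, "dz": -6, "yaw": 0, "fingers": 85}
    - {"dx": 0, "dy": 0, "dz": 0, "yaw": 0, "fingers": 85}

```text
t: 7.0
tool_pos: [0.5877, -0.0508, -0.0204]
ee_rot: [-0.001, 0.135, 0.991, -0.0]
wrist_force: [0.0, 0.0, 0.6]
grip_width: 0.0749
```

```bash
python3 lk.py pics/s9.png
```

```text
7.0 0.07487224449564195 [ 0.58771896 -0.05078057 -0.02040764] [0.04572837 0.03993044 0.57673907]
```

View pics/s9.png

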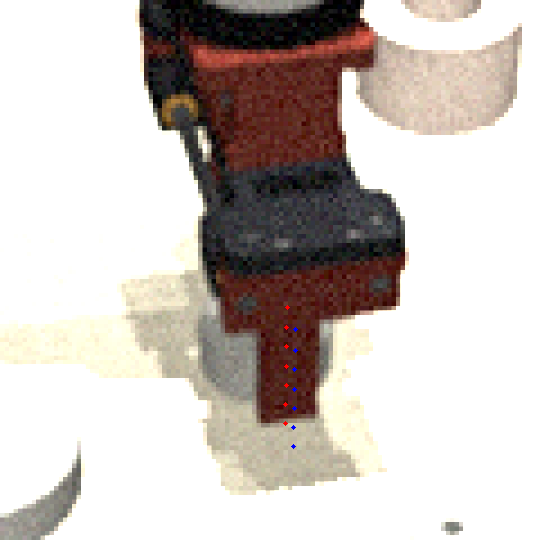

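The tips now show at z ≈ 12 mm, straddling the disc. Closing.

>>> send_rows:
  moves:
    - {"dx": 0, "dy": 0, "dz": 0, "yaw": 0, "fingers": 40}
    - {"dx": 0, "dy": 0, "dz": 0, "yaw": 0, "fingers": 40}
    - {"dx": 0, "dy": 0, "dz": 0, "yaw": 0, "fingers": 40}
    - {"dx": 0, "dy": 0, "dz": 0, "yaw": 0, "fingers": 40}
    - {"dx": 0, "dy": 0, "dz": 0, "yaw": 0, "fingers": 40}

```text
t: 7.68
tool_pos: [0.5884, -0.0508, -0.0195]
ee_rot: [0.0, 0.135, 0.991, 0.0]
wrist_force: [0.1, 1.0, 2.6]
grip_width: 0.053
```

>>> send_rows:
  moves:
    - {"dx": 0, "dy": 0, "dz": 15, "yaw": 0, "fingers": 40}
    - {"dx": 0, "dy": 0, "dz": 30, "yaw": 0, "fingers": 40}
    - {"dx": 0, "dy": 0, "dz": 40, "yaw": 0, "fingers": 40}
    - {"dx": 0, "dy": 0, "dz": 40, "yaw": 0, "fingers": 40}
    - {"dx": 0, "dy": 10, "dz": 25, "yaw": 0, "fingers": 40}
    - {"dx": -8, "dy": 35, "dz": 0, "yaw": 0, "fingers": 40}
    - {"dx": -10, "dy": 45, "dz": 0, "yaw": 0, "fingers": 40}
    - {"dx": -10, "dy": 45, "dz": 0, "yaw": 0, "fingers": 40}
    - {"dx": -10, "dy": 45, "dz": 0, "yaw": 0, "fingers": 40}
    - {"dx": -10, "dy": 45, "dz": 0, "yaw": 0, "fingers": 40}
    - {"dx": -10, "dy": 45, "dz": 0, "yaw": 0, "fingers": 40}
    - {"dx": 0, "dy": 0, "dz": 0, "yaw": 0, "fingers": 40}

```text
t: 9.18
tool_pos: [0.5285, 0.2239, 0.1306]
ee_rot: [-0.001, 0.132, 0.991, 0.001]
wrist_force: [0.1, -0.2, -1.8]
grip_width: 0.0533
```

>>> send_rows:
  moves:
    - {"dx": -5, "dy": 40, "dz": 0, "yaw": 0, "fingers": 40}
    - {"dx": -4, "dy": 30, "dz": 0, "yaw": 0, "fingers": 40}
    - {"dx": -1, "dy": 14, "dz": 0, "yaw": 0, "fingers": 40}
    - {"dx": 0, "dy": 0, "dz": 0, "yaw": 0, "fingers": 40}
    - {"dx": 0, "dy": 0, "dz": 0, "yaw": 0, "fingers": 40}

```text
t: 9.8
tool_pos: [0.5208, 0.3012, 0.1304]
ee_rot: [0.0, 0.136, 0.991, -0.0]
wrist_force: [0.8, -0.7, -0.8]
grip_width: 0.0534
```

```bash
cat > lk2.py <<'E'
from h import *
import sys
s=get_state();p=s['tool_pos'];print(s['t'],s['grip_width'],p,s['wrist_force'])
im=capture('side');x0,y0=160,90
c=cv2.resize(im[y0:y0+120,x0:x0+120],None,fx=4.5,fy=4.5,interpolation=3)
c=np.clip(c.astype(float)*2,0,255).astype(np.uint8).copy()
zb=p[2]+.0195
for z,r,xy,col in((zb,.027,p[:2],(255,0,0)),(zb+.024,.027,p[:2],(255,0,0)),(.08,.036,(.5205,.303),(0,255,0))):
    cv2.polylines(c,[((proj('side',circ((*xy,z),r))-[x0,y0]+.5)*4.5).astype(int)],True,col,1)
cv2.imwrite(sys.argv[1],c[:,:,::-1])
E
python3 lk2.py pics/p1.png
```

```text
9.8 0.05336091224718272 [0.52078656 0.30115161 0.13039416] [ 0.83579536 -0.73079896 -0.80210263]
```

View pics/p1.png

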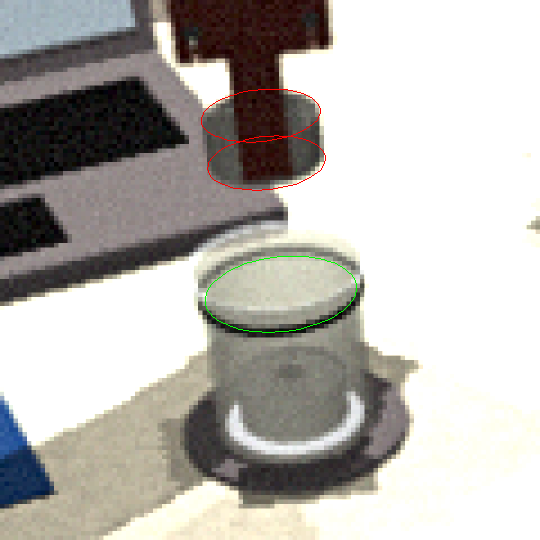

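Disc a hangs level under the tips, matching its overlay, above the tube. Lowering its underside into the flare and releasing.

>>> send_rows:
  moves:
    - {"dx": 0, "dy": 2, "dz": -25, "yaw": 0, "fingers": 40}
    - {"dx": 0, "dy": 0, "dz": -20, "yaw": 0, "fingers": 40}
    - {"dx": 0, "dy": 0, "dz": -12, "yaw": 0, "fingers": 40}
    - {"dx": 0, "dy": 0, "dz": -6, "yaw": 0, "fingers": 40}
    - {"dx": 0, "dy": 0, "dz": 0, "yaw": 0, "fingers": 40}
    - {"dx": 0, "dy": 0, "dz": 0, "yaw": 0, "fingers": 40}

```text
t: 10.6
tool_pos: [0.5207, 0.3054, 0.0679]
ee_rot: [0.0, 0.135, 0.991, 0.0]
wrist_force: [-0.3, 0.2, -1.0]
grip_width: 0.0531
```

```bash
python3 lk2.py pics/p2.png
```

```text
10.6 0.05313552811723138 [0.52066527 0.30535345 0.06792763] [-0.30695191  0.18117064 -0.96649793]
```

View pics/p2.png

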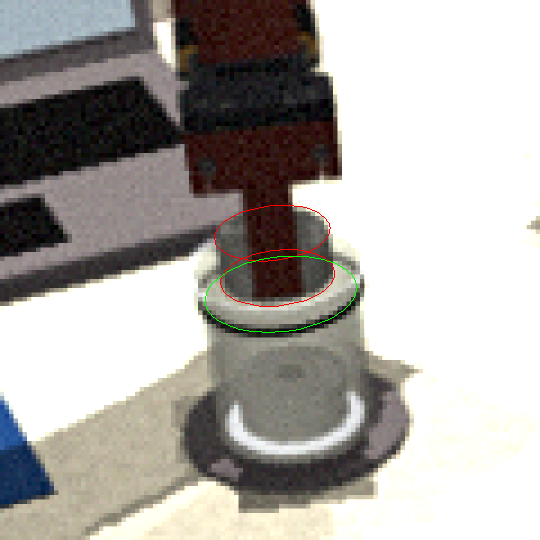

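>>> send_rows:
  moves:
    - {"dx": 0, "dy": -2, "dz": 0, "yaw": 0, "fingers": 40}
    - {"dx": 0, "dy": 0, "dz": 0, "yaw": 0, "fingers": 40}
    - {"dx": 0, "dy": 0, "dz": 0, "yaw": 0, "fingers": 80}
    - {"dx": 0, "dy": 0, "dz": 0, "yaw": 0, "fingers": 80}
    - {"dx": 0, "dy": 0, "dz": 0, "yaw": 0, "fingers": 80}
    - {"dx": 0, "dy": 0, "dz": 0, "yaw": 0, "fingers": 80}
    - {"dx": 0, "dy": 0, "dz": 25, "yaw": 0, "fingers": 85}
    - {"dx": 0, "dy": 0, "dz": 45, "yaw": 0, "fingers": 85}
    - {"dx": 0, "dy": 0, "dz": 0, "yaw": 0, "fingers": 85}

```text
t: 11.78
tool_pos: [0.5223, 0.3042, 0.1406]
ee_rot: [0.002, 0.135, 0.991, 0.002]
wrist_force: [0.9, -0.0, -1.1]
grip_width: 0.0744
```

```bash
python3 lk2.py pics/p3.png
```

```text
11.775 0.07442170454540775 [0.52231822 0.3041642  0.1406148 ] [ 0.93596229 -0.0313093  -1.07801636]
```

View pics/p3.png

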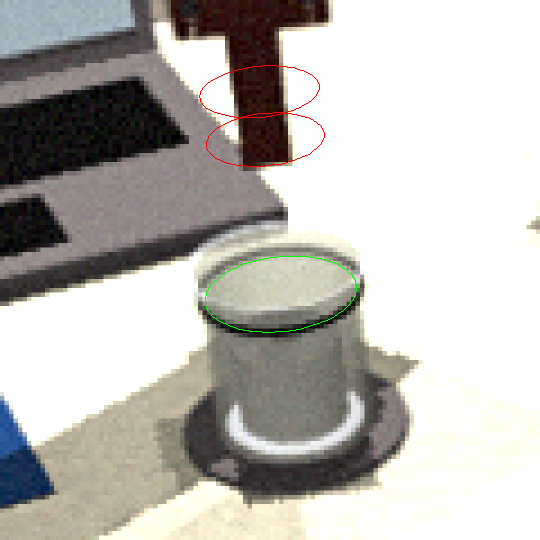

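The first spacer is in the tube: the grey stack has grown and nothing is left in the fingers. Going to disc c.

>>> send_rows:
  moves:
    - {"dx": 0, "dy": -30, "dz": 0, "yaw": 0, "fingers": 85}
    - {"dx": -4, "dy": -48, "dz": 0, "yaw": 0, "fingers": 85}
    - {"dx": -4, "dy": -48, "dz": 0, "yaw": 0, "fingers": 85}
    - {"dx": -4, "dy": -48, "dz": 0, "yaw": 0, "fingers": 85}
    - {"dx": -4, "dy": -48, "dz": 0, "yaw": 0, "fingers": 85}
    - {"dx": -4, "dy": -48, "dz": 0, "yaw": 0, "fingers": 85}
    - {"dx": -4, "dy": -48, "dz": 0, "yaw": 0, "fingers": 85}
    - {"dx": -4, "dy": -48, "dz": 0, "yaw": 0, "fingers": 85}
    - {"dx": -4, "dy": -48, "dz": 0, "yaw": 0, "fingers": 85}
    - {"dx": -4, "dy": -48, "dz": 0, "yaw": 0, "fingers": 85}
    - {"dx": -4, "dy": -48, "dz": 0, "yaw": 0, "fingers": 85}
    - {"dx": -4, "dy": -48, "dz": 0, "yaw": 0, "fingers": 85}

```text
t: 13.32
tool_pos: [0.4754, -0.2558, 0.1361]
ee_rot: [-0.001, 0.135, 0.991, 0.0]
wrist_force: [0.7, -0.0, 0.8]
grip_width: 0.0746
```

>>> send_rows:
  moves:
    - {"dx": -2, "dy": -40, "dz": -20, "yaw": 0, "fingers": 85}
    - {"dx": 0, "dy": -25, "dz": -40, "yaw": 0, "fingers": 85}
    - {"dx": 0, "dy": -10, "dz": -40, "yaw": 0, "fingers": 85}
    - {"dx": 0, "dy": 0, "dz": 0, "yaw": 0, "fingers": 85}
    - {"dx": 0, "dy": 0, "dz": 0, "yaw": 0, "fingers": 85}

```text
t: 13.95
tool_pos: [0.4743, -0.3295, 0.0377]
ee_rot: [-0.0, 0.135, 0.991, 0.0]
wrist_force: [0.9, 0.6, -0.6]
grip_width: 0.0748
```

```bash
sed 's/190:310,270:390/330:450,290:410/; s/\[270,190\]/[290,330]/' lk.py > lk3.py; python3 lk3.py pics/c1.png
```

```text
13.95 0.0747896172594248 [ 0.47427819 -0.32948459  0.03773978] [ 0.90560703  0.57767343 -0.5933371 ]
```

View pics/c1.png

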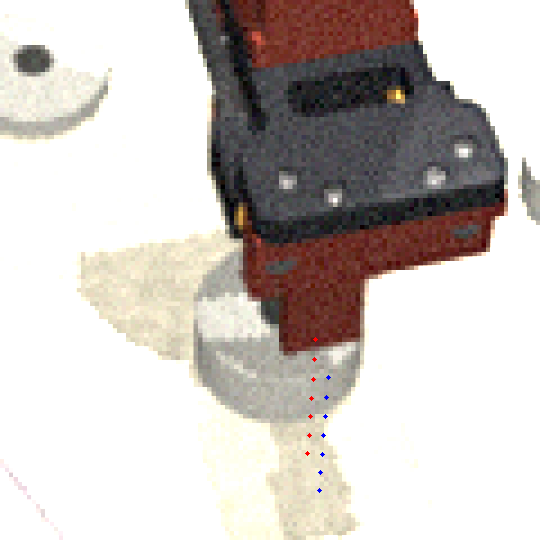

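The offset checks out again: tip at row ≈352, z ≈ 71 mm, with disc c centred below. Descending 58 mm and gripping.

>>> send_rows:
  moves:
    - {"dx": 0, "dy": 0, "dz": -25, "yaw": 0, "fingers": 85}
    - {"dx": 0, "dy": 0, "dz": -20, "yaw": 0, "fingers": 85}
    - {"dx": 0, "dy": 0, "dz": -13, "yaw": 0, "fingers": 85}
    - {"dx": 0, "dy": 0, "dz": 0, "yaw": 0, "fingers": 85}
    - {"dx": 0, "dy": 0, "dz": 0, "yaw": 0, "fingers": 40}
    - {"dx": 0, "dy": 0, "dz": 0, "yaw": 0, "fingers": 40}
    - {"dx": 0, "dy": 0, "dz": 0, "yaw": 0, "fingers": 40}
    - {"dx": 0, "dy": 0, "dz": 0, "yaw": 0, "fingers": 40}
    - {"dx": 0, "dy": 0, "dz": 0, "yaw": 0, "fingers": 40}

```text
t: 15.12
tool_pos: [0.4745, -0.33, -0.0202]
ee_rot: [0.0, 0.135, 0.991, -0.0]
wrist_force: [-0.8, 0.9, 5.9]
grip_width: 0.0535
```

>>> send_rows:
  moves:
    - {"dx": 0, "dy": 0, "dz": 15, "yaw": 0, "fingers": 40}
    - {"dx": 0, "dy": 0, "dz": 35, "yaw": 0, "fingers": 40}
    - {"dx": 0, "dy": 0, "dz": 45, "yaw": 0, "fingers": 40}
    - {"dx": 0, "dy": 5, "dz": 40, "yaw": 0, "fingers": 40}
    - {"dx": 0, "dy": 25, "dz": 15, "yaw": 0, "fingers": 40}
    - {"dx": 4, "dy": 48, "dz": 0, "yaw": 0, "fingers": 40}
    - {"dx": 4, "dy": 48, "dz": 0, "yaw": 0, "fingers": 40}
    - {"dx": 4, "dy": 48, "dz": 0, "yaw": 0, "fingers": 40}
    - {"dx": 4, "dy": 48, "dz": 0, "yaw": 0, "fingers": 40}
    - {"dx": 4, "dy": 48, "dz": 0, "yaw": 0, "fingers": 40}
    - {"dx": 4, "dy": 48, "dz": 0, "yaw": 0, "fingers": 40}
    - {"dx": 4, "dy": 48, "dz": 0, "yaw": 0, "fingers": 40}

```text
t: 16.62
tool_pos: [0.502, 0.0377, 0.13]
ee_rot: [0.0, 0.135, 0.991, 0.0]
wrist_force: [1.1, -0.6, -1.4]
grip_width: 0.0538
```

>>> send_rows:
  moves:
    - {"dx": 4, "dy": 48, "dz": 0, "yaw": 0, "fingers": 40}
    - {"dx": 4, "dy": 48, "dz": 0, "yaw": 0, "fingers": 40}
    - {"dx": 4, "dy": 48, "dz": 0, "yaw": 0, "fingers": 40}
    - {"dx": 3, "dy": 48, "dz": 0, "yaw": 0, "fingers": 40}
    - {"dx": 3, "dy": 40, "dz": 0, "yaw": 0, "fingers": 40}
    - {"dx": 0, "dy": 25, "dz": 0, "yaw": 0, "fingers": 40}
    - {"dx": 0, "dy": 8, "dz": 0, "yaw": 0, "fingers": 40}
    - {"dx": 0, "dy": 0, "dz": 0, "yaw": 0, "fingers": 40}
    - {"dx": 0, "dy": 0, "dz": 0, "yaw": 0, "fingers": 40}

```text
t: 17.75
tool_pos: [0.5206, 0.2992, 0.1295]
ee_rot: [0.0, 0.136, 0.991, -0.0]
wrist_force: [-0.7, 0.5, -0.6]
grip_width: 0.0533
```

```bash
python3 lk2.py pics/p4.png
```

```text
17.75 0.05332097261468155 [0.52057511 0.29923466 0.12945611] [-0.73777625  0.5435503  -0.60570505]
```

View pics/p4.png

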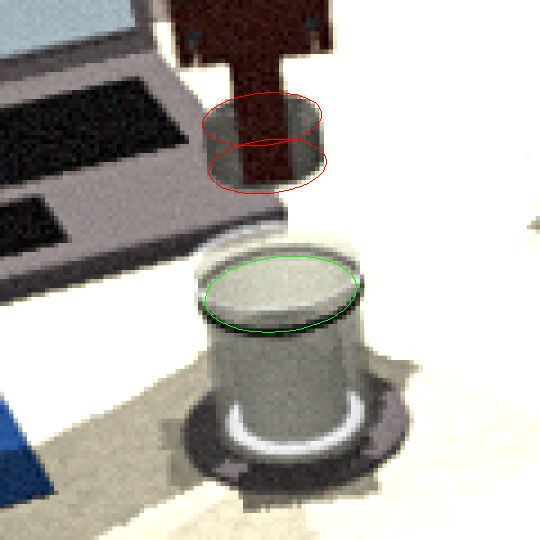

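>>> send_rows:
  moves:
    - {"dx": 0, "dy": 4, "dz": -25, "yaw": 0, "fingers": 40}
    - {"dx": 0, "dy": 0, "dz": -20, "yaw": 0, "fingers": 40}
    - {"dx": 0, "dy": 0, "dz": -12, "yaw": 0, "fingers": 40}
    - {"dx": 0, "dy": 0, "dz": -5, "yaw": 0, "fingers": 40}
    - {"dx": 0, "dy": 0, "dz": 0, "yaw": 0, "fingers": 40}
    - {"dx": 0, "dy": 0, "dz": 0, "yaw": 0, "fingers": 40}

```text
t: 18.55
tool_pos: [0.5206, 0.3054, 0.0679]
ee_rot: [0.0, 0.135, 0.991, 0.0]
wrist_force: [0.1, 0.4, -1.1]
grip_width: 0.0535
```

```bash
python3 lk2.py pics/p5.png
```

```text
18.55 0.05350152884519967 [0.52062006 0.30536797 0.067927  ] [ 0.14381159  0.36053731 -1.14270709]
```

View pics/p5.png

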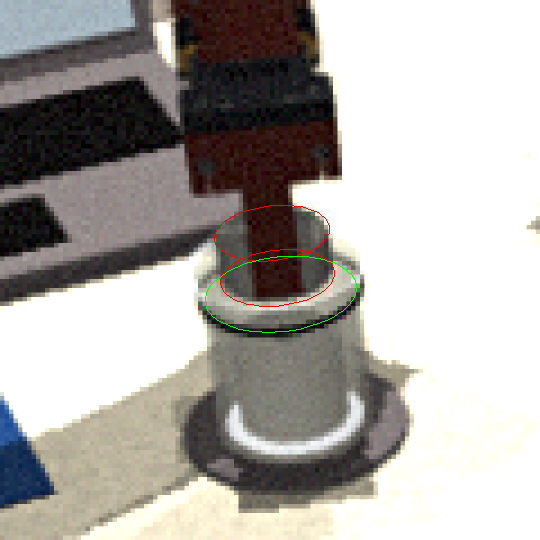

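Same pose as for the first disc, which dropped correctly. Releasing and lifting clear.

>>> send_rows:
  moves:
    - {"dx": 0, "dy": -2, "dz": 0, "yaw": 0, "fingers": 40}
    - {"dx": 0, "dy": 0, "dz": 0, "yaw": 0, "fingers": 40}
    - {"dx": 0, "dy": 0, "dz": 0, "yaw": 0, "fingers": 80}
    - {"dx": 0, "dy": 0, "dz": 0, "yaw": 0, "fingers": 80}
    - {"dx": 0, "dy": 0, "dz": 0, "yaw": 0, "fingers": 80}
    - {"dx": 0, "dy": 0, "dz": 0, "yaw": 0, "fingers": 80}
    - {"dx": 0, "dy": 0, "dz": 25, "yaw": 0, "fingers": 85}
    - {"dx": 0, "dy": 0, "dz": 50, "yaw": 0, "fingers": 85}
    - {"dx": 0, "dy": -40, "dz": 50, "yaw": 0, "fingers": 85}
    - {"dx": -20, "dy": -55, "dz": 0, "yaw": 0, "fingers": 85}
    - {"dx": -20, "dy": -55, "dz": 0, "yaw": 0, "fingers": 85}
    - {"dx": 0, "dy": -55, "dz": 0, "yaw": 0, "fingers": 85}

```text
t: 20.1
tool_pos: [0.4789, 0.0979, 0.1913]
ee_rot: [-0.0, 0.134, 0.991, 0.001]
wrist_force: [0.1, -0.8, 0.9]
grip_width: 0.0751
```

>>> send_rows:
  moves:
    - {"dx": 0, "dy": -55, "dz": 0, "yaw": 0, "fingers": 85}
    - {"dx": 0, "dy": -30, "dz": 0, "yaw": 0, "fingers": 85}
    - {"dx": 0, "dy": 0, "dz": 0, "yaw": 0, "fingers": 85}
    - {"dx": 0, "dy": 0, "dz": 0, "yaw": 0, "fingers": 85}

```text
t: 20.6
tool_pos: [0.4803, 0.0151, 0.1911]
ee_rot: [-0.0, 0.135, 0.991, 0.0]
wrist_force: [0.4, 0.9, -0.4]
grip_width: 0.0748
```

```bash
python3 - <<'E'
from h import *
s=get_state();print(s['t'],s['tool_pos'],s['wrist_force'])
out=[]
for n,(x0,y0) in(('top',(130,220)),('side',(180,125))):
    im=capture(n);c=cv2.resize(im[y0:y0+90,x0:x0+90],(400,400),interpolation=3)
    c=np.clip(c.astype(float)*1.8,0,255).astype(np.uint8).copy();k=400/90
    d=c.copy()
    for z in(.056,.08):cv2.polylines(d,[((proj(n,circ((.5205,.303,z),.027))-[x0,y0]+.5)*k).astype(int)],True,(255,0,0),1)
    out.append(np.vstack([c[:300],d[:300]]))
cv2.imwrite('pics/fin.png',np.hstack(out)[:,:,::-1])
cv2.imwrite('pics/fin_s.png',capture('side')[:,:,::-1])
E
```

```text
20.6 [0.48025871 0.01510376 0.19107903] [ 0.43178389  0.89180882 -0.37974533]
```

View pics/fin.png

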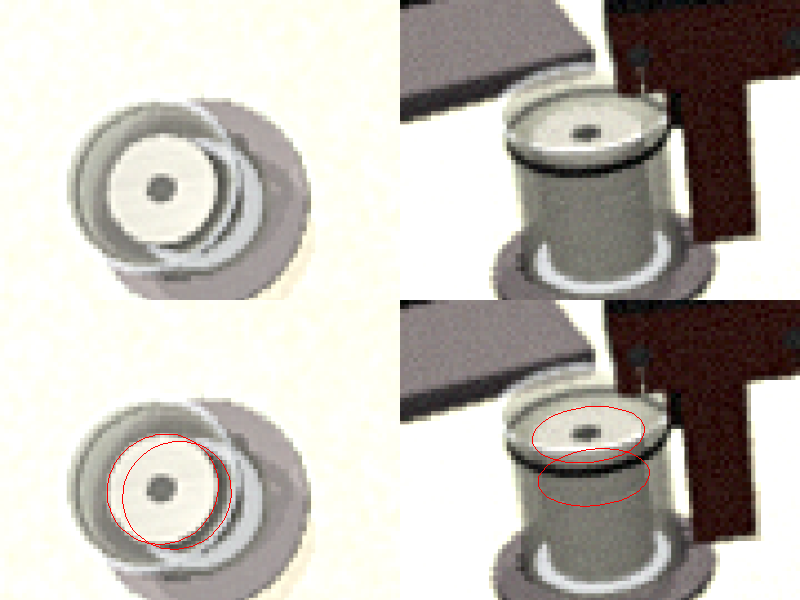

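View pics/fin_s.png

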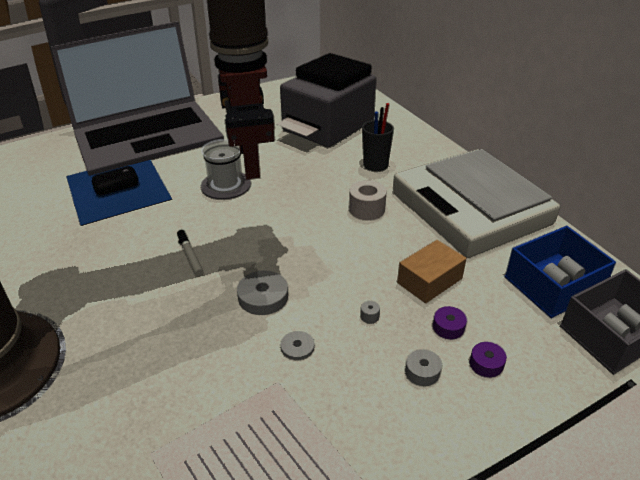

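The top disc fits a 54 mm circle at the line's height (z = 80 mm) in both views: level, centred, with its hole at about (166,262) in the top view. The third spacer and the look-alikes haven't moved, and the gripper is clear. Handing in.

```bash
python3 -c "
from workcell import *
print(get_state()['t'],job_done())"
```

```text
the job is handed in; nothing more can be done
20.75 None
```

I stacked two matching spacers, a and c, on the disc already in the gauge tube and handed the job in at about 20.8 s. `job_done()` reports no verdict, so the result rests on my own checks.

**Last checks:** In both camera views the top disc matches a level, centred 54 mm circle at the height of the black line. Spacer b, the purple discs and the other discs appear not to have moved. The open gripper was about 0.29 m from the tube and touching nothing.

**What disagreed:** The fingertips are really about 44 mm further back along the tool than the stated 11 mm ahead of the TCP. My first close on spacer a therefore shut above the disc without gripping anything. I re-measured the tips in the side pictures, and the corrected height worked for both grasps.

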